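# Put the jar in the sliding-cover case and swap two reagent bottles

## Task

The two reagent bottles stand in each other's holders. First slide back the amber cover of the white case, stand the small jar from the black mat upright on the case's floor and slide the cover fully shut; then swap the two bottles, using the cleared mat as the stopover for one of them, so that the round bottle ends standing flat in the round holder and the square bottle flat in the square holder. Keep the jar and the bottles upright throughout and leave the steel beaker where it stands.

Things in the scene. Friction and masses are not known exactly. Their poses are not given: they have to be found in the camera images.
- round_bottle_center (a point): Round reagent bottle: white plastic body 50 mm in diameter, straight up to 68 mm, then a shoulder and a white screw cap 32 mm in diameter; 100 mm high in all, about 0.18 kg, paper label. It starts standing in the square holder. The point is its centre, 50 mm above its underside; z is up along the bottle.
- square_bottle_center (a point): Square reagent bottle: white plastic body 46 x 46 mm, straight up to 72 mm, then a neck and a white round cap 32 mm in diameter; 100 mm high in all, about 0.18 kg, paper label. It starts standing in the round holder. The point is its centre, 50 mm above its underside; its x and y axes are square to its flat sides, z up.
- jar_center (a point): Small amber glass jar with a white lid: 40 mm in diameter, the lid (the upper 12 mm) 42 mm, 45 mm high, about 0.08 kg. It starts on the mat. The point is its centre, 22.5 mm above its underside; z up.
- round_holder: Round white plastic holder, fixed to the table: a shallow dish 86 mm across outside and 76 mm inside, rim 10 mm high, floor 4 mm above the table. Place for the round bottle. Origin: centre of its underside, on the table; z up.
- square_holder: Square white plastic holder, fixed to the table: a shallow tray 74 x 74 mm outside and 66 x 66 mm inside, rim 10 mm high, floor 4 mm above the table. Place for the square bottle (any turn in which it stands flat inside). Origin: centre of its underside, on the table; x and y axes along its sides.
- mat: Flat black rubber mat, 100 x 100 mm and 4 mm thick, fixed to the table, with the jar on it at the start; the stopover for the swap. Origin: centre of its underside, on the table.
- case_place (a point): Point on the inner floor (5 mm above the table) of the fixed white case, centred under the opening left by the slid-back cover. Case 160 mm long (x) by 130 mm (y), walls 5 mm thick, 56 mm high (lips on the long sides to 65 mm), its middle 18 mm to +x of here. Opening: 57 mm either way in x, 60 mm in y. x points the way the cover opens. The jar may stand anywhere on the floor.
- cover (a joint): Amber plastic sliding cover of the case, how far it is slid back in m: 0 fully shut, 0.12 fully back (stop at both ends). It slides along the case's +x, needs about 2 N and stays where it is left. It starts shut or up to 25 mm open.
- cover_grip (a point): Middle of the upper part of the cover's handle: a black upright ridge on the cover's end nearest the robot, 60 mm long across the sliding direction, 12 mm thick along it, 28 mm high. The point lies 17 mm above the cover's surface, 11 mm below the ridge's top, about 78 mm above the table; its x axis is the direction in which the cover opens. It moves with the cover.
- beaker: Stainless steel beaker, 68 mm across at the mouth and 80 mm high, standing loose among the stations; to be left alone. Origin: centre of its underside.
There are look-alikes about, which are no part of the job. Leave any red or yellow look-alike of the part that bears square_bottle_center alone.

How it is judged:
By the outcome, as a careful person would: the job done as asked, in the order asked, and still so for the second after the job is handed in, with the robot touching nothing.
It also fails if it takes over 131 s, if anything falls off the work surface, if the arm or the gripper's body presses on something with over 40 N, if the wrist force passes 120 N, or if a joint passes its speed limit or range.

## Robot

A 7-joint arm with a two-finger parallel gripper is mounted at the origin on the work surface. World frame = base frame: x ahead of the robot, y to its left, z up, the work surface at z = 0. Lengths are in mm, angles in rad, forces in N, time in s.
With the tool pointing down it reaches from about 425 to 950 mm from the base axis. Payload 4.7 kg.
Tool frame: the origin (TCP) lies midway between the tips of the shut fingers; the grasp point (between the pads) lies 19 mm behind it; z points along the fingers, y is the line along which they close (so a half turn about z gives the same grasp; the last joint's range is limited). The gripper opens to 87 mm and grips with 3 to 60 N. Pads are 19 mm wide; open, the fingers measure 117 mm over their backs; the gripper's body (75 mm by 190 mm) begins 51 mm behind the grasp point.
Start: joints at [-1.156, 0.469, -0.049, 1.532, 0.024, 1.141, -0.082], TCP at [289.791, 609.648, 222.573] pointing down, gripper open.
Joint ranges: [-2.59, 2.59], [-0.33, 1.99], [-1.39, 1.29], [0.1, 2.45], [-1.04, 4.18], [0.21, 1.99], [-2.66, 2.66]. Speed limits (rad/s): [2.57, 2.57, 3.14, 3.14, 3.14, 3.14, 3.14].

## Interface

Orientations are given as a unit quaternion [x, y, z, w].
In Python, from cell import manip, optics, job gives the robot as it stands.
- The arm moves only by the tool send_rows, never from a script. Its argument "targets" is a list that holds one entry, the list of rows, each a list of 7 numbers: the shift along the world's x, y, z in mm, then the turn, a rotation vector about the world's x, y, z in rad, then the gripper command: -1 is shut, 1 is fully open, values between are in proportion. In form: [[[tx, ty, tz, ax, ay, az, hand], ...]]. A call has 1 to 12 rows; each row is the pose to reach, as a shift and turn from the pose commanded when the call began; what a row does not reach only later rows make up. A row lasts 1/10 s, in which the tool goes at most 50 mm and 8.59 degrees, less where a joint would pass 70% of its speed; a pose out of reach is approached as far as the arm can. A call with a gripper value outside its range is refused whole. The fingers move at their own pace and stop on an object; "newtons" is the grip in N (left out, the last holds). Time passes only in rows, so rows that repeat a pose let the fingers close. It gives the time, the measured TCP pose, the force, the opening and the grip force at its end, in the units of the state.
- manip.state(): the state, without advancing time (a new reading comes with each control period).
- optics.snapshot(name): name is "scene" or "top" or "wrist"; returns (picture, depth): 480x640x3 uint8, red, green, blue; 480x640 float32, mm along the optical axis (not along the pixel's ray), 0 where there is no reading.
- optics.calibration(name): a dict with "mtx" (3x3 intrinsics, pixels), "k1" (the pictures are not rectified: a ray, as slopes to the right and down, at radius r is drawn at 1 + k1 r^2 times it, then the intrinsics apply), "rvec" (rotation vector, rad) and "tvec" (3), from world to camera coordinates, as OpenCV has them. Camera axes: x right, y down, z forward; pixel columns grow to the right and rows downward; lengths in mm; the calibration is good to about 2 mm. A picture is of the moment at which its call begins: read the wrist's pose just before it. calibration takes no time and is no camera call; for the wrist camera it gives the pose at the moment of the call.
- job.job_done(): hands the job in; it is judged then, once.
The state is a dict: "clock": time; "qpos": joint angles; "dq": joint speeds; "tau": joint torques, N m; "eef_pos": TCP position; "tool_rot": TCP orientation; "wrist_force": force on the tool from outside, world axes, zero at the start; "moment": the same for the moment, N m; "width": finger opening in mm; "finger_force": force on a finger pad.
Only numpy, scipy, OpenCV 4.12 (cv2) and the standard library are available. Lean on these libraries where they do the work, as an engineer would, in place of code of your own. Each camera call takes 0.05 s, during which the arm holds its last target. There are 200 camera calls.

## Working session

There is one attempt and no reset: what is moved stays moved. The work goes in short steps, Python scripts to look and compute and a tool call to move; the robot and the scene stay as the last step left them, time stands still between calls to the robot, and variables do not carry over. Pictures are saved under pics/ and viewed, at most 14 in all, crops included, and the job is handed in when it is done.

Besides the shell and the picture viewer there is one more tool, called after "Emit:" by a JSON object that holds its "method" and its "body", one argument or row to a line. send_rows: Moves the arm, as the interface text tells. Its arguments: {"type":"object","properties":{"targets":{"type":"array","items":{"type":"array","items":{"type":"array","items":{"type":"number"}}}},"newtons":{"type":"number"}},"required":["targets"]}

```bash
mkdir -p pics; ls; cat > h.py <<'E'
import numpy as np, cv2
from cell import manip, optics, job
def cam(name):
    c=optics.calibration(name); R=cv2.Rodrigues(np.array(c["rvec"],float))[0]
    return np.array(c["mtx"],float),c["k1"],R,np.array(c["tvec"],float).ravel()
def rays(c,uv):
    K,k,R,t=c
    p=cv2.undistortPoints(np.array(uv,float).reshape(-1,1,2),K,np.array([k,0,0,0.]))[:,0]
    return p
def plane(c,uv,z):
    K,k,R,t=c; p=rays(c,uv); d=np.c_[p,np.ones(len(p))]@R; o=-R.T@t
    return o+d*((z-o[2])/d[:,2])[:,None]
def deep(c,uv,dep):
    K,k,R,t=c; p=rays(c,uv); X=np.c_[p,np.ones(len(p))]*np.array(dep,float).reshape(-1,1)
    return (X-t)@R
def cloud(c,d):
    v,u=np.mgrid[:480,:640]; return deep(c,np.c_[u.ravel(),v.ravel()],d.ravel()).reshape(480,640,3)
def snap(name):
    c=cam(name); im,d=optics.snapshot(name); return c,im,d
def save(n,im): cv2.imwrite("pics/"+n+".png",cv2.cvtColor(im,cv2.COLOR_RGB2BGR))
E
python3 - <<'E'
from h import *
print(manip.state())
for n in("top","scene"):
    c,im,d=snap(n); save(n,im); np.savez("pics/"+n,im=im,d=d); print(n,-c[2].T@c[3],c[2][2])
E
```

```text
pics
{'clock': 0.0, 'qpos': array([-1.15584646,  0.46943514, -0.04860453,  1.53369521,  0.02413217,
        1.14101988, -0.08229854]), 'dq': array([ 5.44617343e-04, -4.52091370e-04,  7.34045052e-04,  1.00819327e-05,
        1.15887183e-03,  5.06005082e-04, -4.83997777e-04]), 'tau': array([-5.95113079e-05, -5.07961357e+01, -8.03462556e-02, -2.36154592e+01,
       -6.12132833e-02,  3.78824619e-02,  1.77893494e-04]), 'eef_pos': array([289.59118483, 609.04859326, 221.50319263]), 'tool_rot': array([ 2.20080773e-01,  9.75481154e-01, -9.70831267e-04, -1.68535831e-04]), 'wrist_force': array([-0.65095295, -0.30868779, -0.84447415]), 'moment': array([ 0.06954762,  0.03493143, -0.02581058]), 'finger_force': 0.0, 'width': 87.0697081655841}
top [ 237.19756238    4.02199266 1387.01725603] [ 0.18331172 -0.01649273 -0.98291648]
scene [ 991.01441816 -612.88160127  904.47918194] [-0.44833892  0.53777303 -0.71399747]
```

View pics/top.png

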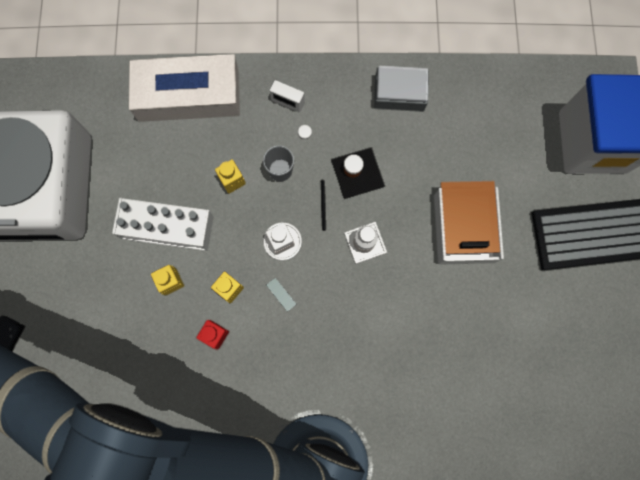

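View pics/scene.png

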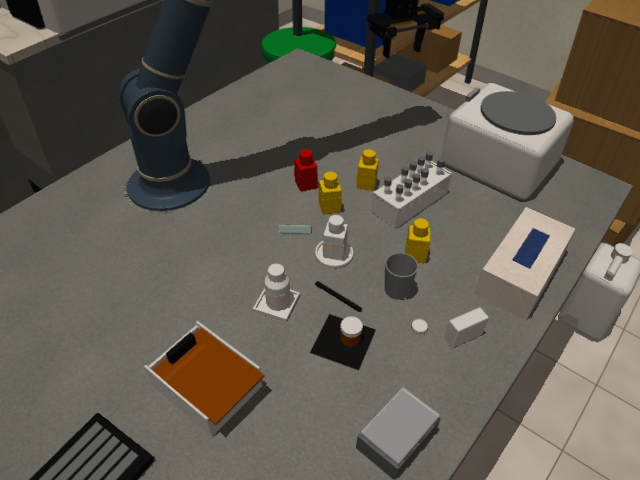

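Top view: case with amber cover at (470,222), handle (474,244), jar on mat (354,164)/(357,172), round bottle in the square holder (365,238), white square bottle in the round holder (282,237), beaker (278,163). Square-bottle look-alikes: yellow (229,175), (166,280), (227,287) and red (212,334). The white one at (282,237) fits, since it stands in the round holder.

```bash
cat > m.py <<'E'
from h import *
z=np.load("pics/top.npz"); im,d=z["im"],z["d"]; c=cam("top"); P=cloud(c,d)
hsv=cv2.cvtColor(im,cv2.COLOR_RGB2HSV)
H,S,V=[hsv[...,i].astype(int) for i in range(3)]
v,u=np.mgrid[:480,:640]
def box(u0,u1,v0,v1): return (u>=u0)&(u<=u1)&(v>=v0)&(v<=v1)&(d>0)
def rep(n,m,zp):
    uv=np.c_[u[m],v[m]]; X=plane(c,uv,zp); r=cv2.minAreaRect(X[:,:2].astype(np.float32))
    print(n,m.sum(),"depth z",np.round(np.percentile(P[m][:,2],[10,50,90]),1),"plane rect",np.round(r[0],1),np.round(r[1],1),round(r[2],1),"mean",X.mean(0).round(1))
Z=P[...,2]
rep("handle",box(455,492,236,252)&(V<50),89)
rep("amber",box(430,510,170,270)&(H<14)&(S>150)&(V>80),61)
rep("mat",box(325,392,140,202)&(V<35),4)
rep("jarlid",box(340,368,150,178)&(V>140)&(S<60),49)
rep("sq holder",box(338,394,215,268)&(V>150)&(S<40)&(Z<25),10)
rep("rd holder",box(255,308,212,266)&(V>150)&(S<40)&(Z<25),10)
rep("round cap",box(338,394,205,268)&(Z>95),104)
rep("round body",box(338,394,205,268)&(Z>40),72)
rep("square cap",box(255,308,205,266)&(Z>95),104)
rep("square body",box(255,308,205,266)&(Z>45)&(Z<85),76)
rep("beaker",box(255,300,140,188)&(Z>60),80)
rep("case",box(425,515,165,275)&(V>150)&(S<40),60)
crop=np.hstack([cv2.resize(im[y:y+100,x:x+100],(400,400),interpolation=2) for x,y in((235,185),(420,170))])
save("crop1",crop)
E
python3 m.py
```

```text
handle 153 depth z [81.  89.3 93.2] plane rect [ 459.7 -335.3] [58.8 10.8] 89.5 mean [ 459.6 -335.5   89. ]
amber 3033 depth z [59.2 62.7 66.2] plane rect [ 527.  -337.9] [155.9 115.4] 0.8 mean [ 537.  -340.9   61. ]
mat 1227 depth z [1.2 5.  8.9] plane rect [644.2 -96.8] [94.9 95.4] 16.9 mean [637.5 -99.9   4. ]
jarlid 272 depth z [46.2 49.7 53.3] plane rect [652.4 -84.3] [40.4 39.6] 89.7 mean [652.2 -84.9  49. ]
sq holder 558 depth z [ 1.3  7.2 12.8] plane rect [ 481.1 -111. ] [77. 77.] 18.9 mean [ 473.  -115.2   10. ]
rd holder 559 depth z [ 1.5  7.2 13. ] plane rect [484.9  74.6] [84.3 86.7] 70.6 mean [479.5  67.2  10. ]
round cap 182 depth z [100.8 105.  108.9] plane rect [ 481.3 -107.1] [29.6 29.9] 89.5 mean [ 481.2 -107.5  104. ]
round body 473 depth z [ 62.3  80.6 107.1] plane rect [ 478.8 -106.4] [49.5 52.5] 88.9 mean [ 479.1 -106.6   72. ]
square cap 186 depth z [100.7 105.  108.5] plane rect [483.8  78.3] [31.5 30.9] 26.6 mean [483.7  78.4 104. ]
square body 314 depth z [58.  75.5 79.9] plane rect [481.2  77.5] [50.7 45.9] 26.4 mean [476.9  76.2  76. ]
beaker 286 depth z [63.8 76.7 83.2] plane rect [650.7  81.4] [65.5 70.7] 90.0 mean [655.3  81.6  80. ]
case 695 depth z [ 4.5 59.8 68. ] plane rect [ 511.7 -339.8] [162.3 133.7] 0.8 mean [ 476.9 -341.4   60. ]
```

```bash
sleep 1
```

```text
(no output)
```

View pics/crop1.png

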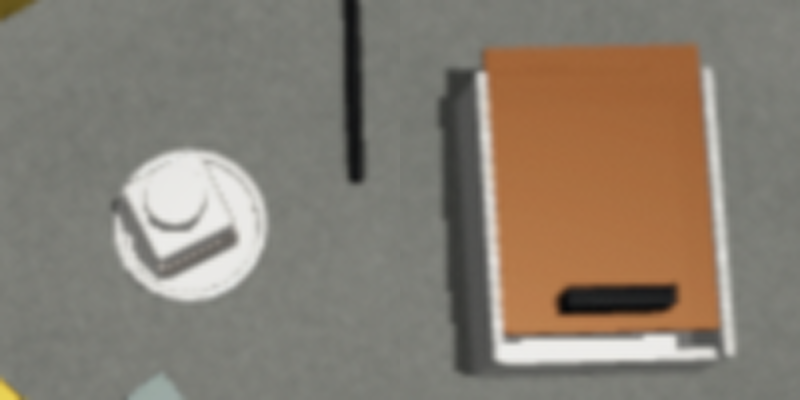

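Crop confirms the white square bottle in the round holder at crop (190,210). The case cover is about 18 mm open with its handle at crop (618,298). All sizes and heights check. Moving to the cover handle.

Emit:
{"method": "send_rows", "body": {
  "targets": [
    [[270,-360,30,0,0,-1.127,1],[270,-360,30,0,0,-1.127,1],[270,-360,30,0,0,-1.127,1],[270,-360,30,0,0,-1.127,1],[270,-360,30,0,0,-1.127,1],[270,-360,30,0,0,-1.127,1],[270,-360,30,0,0,-1.127,1],[270,-360,30,0,0,-1.127,1],[270,-360,30,0,0,-1.127,1],[270,-360,30,0,0,-1.127,1],[270,-360,30,0,0,-1.127,1]]
  ],
  "newtons": 20
}}

```text
clock: 1.2
eef_pos: [560.4, 247.9, 252.2]
tool_rot: [0.708, 0.706, -0.0, -0.0]
wrist_force: [-0.9, 0.6, 0.5]
width: 86.5
finger_force: 0.0
```

Emit:
{"method": "send_rows", "body": {
  "targets": [
    [[0,-450,0,0,0,0,1],[0,-450,0,0,0,0,1],[0,-450,0,0,0,0,1],[0,-450,0,0,0,0,1],[0,-450,0,0,0,0,1],[0,-450,0,0,0,0,1],[0,-450,0,0,0,0,1],[0,-450,0,0,0,0,1],[0,-450,0,0,0,0,1],[0,-450,0,0,0,0,1]]
  ]
}}

```text
clock: 2.2
eef_pos: [558.1, -207.4, 252.7]
tool_rot: [0.71, 0.704, -0.002, 0.001]
wrist_force: [-0.4, 0.5, -0.7]
width: 87.1
finger_force: 0.0
```

Emit:
{"method": "send_rows", "body": {
  "targets": [
    [[-100,-135,-80,0,0,0,1],[-100,-135,-80,0,0,0,1],[-100,-135,-80,0,0,0,1],[-100,-135,-80,0,0,0,1],[-100,-135,-100,0,0,0,1],[-100,-135,-130,0,0,0,1],[-100,-135,-150,0,0,0,1],[-100,-135,-160,0,0,0,1],[-100,-135,-160,0,0,0,1]]
  ]
}}

```text
clock: 3.1
eef_pos: [459.9, -333.2, 91.2]
tool_rot: [0.706, 0.708, -0.0, -0.002]
wrist_force: [-0.0, 0.6, -0.2]
width: 86.7
finger_force: 0.0
```

```bash
python3 - <<'E'
from h import *
print(manip.state()["eef_pos"])
c,im,d=snap("wrist"); save("w1",im); P=cloud(c,d); V=im.max(2)
m=(V<60)&(P[...,2]>80)&(P[...,2]<96)&(abs(P[...,1]+335)<45)&(abs(P[...,0]-460)<40)
v,u=np.nonzero(m); X=plane(c,np.c_[u,v],89); print(m.sum(),cv2.minAreaRect(X[:,:2].astype(np.float32)))
E
```

```text
[ 459.93678362 -333.17819784   91.16233149]Traceback (most recent call last):
  File "<stdin>", line 5, in <module>
  File "h.py", line 11, in plane
    K,k,R,t=c; p=rays(c,uv); d=np.c_[p,np.ones(len(p))]@R; o=-R.T@t
                 ~~~~^^^^^^
  File "h.py", line 8, in rays
    p=cv2.undistortPoints(np.array(uv,float).reshape(-1,1,2),K,np.array([k,0,0,0.]))[:,0]
      ~~~~~~~~~~~~~~~~~~~^^^^^^^^^^^^^^^^^^^^^^^^^^^^^^^^^^^^^^^^^^^^^^^^^^^^^^^^^^^
cv2.error: OpenCV(4.12.0) /io/opencv/modules/calib3d/src/undistort.dispatch.cpp:347: error: (-215:Assertion failed) CV_IS_MAT(_src) && CV_IS_MAT(_dst) && (_src->rows == 1 || _src->cols == 1) && (_dst->rows == 1 || _dst->cols == 1) && _src->cols + _src->rows - 1 == _dst->rows + _dst->cols - 1 && (CV_MAT_TYPE(_src->type) == CV_32FC2 || CV_MAT_TYPE(_src->type) == CV_64FC2) && (CV_MAT_TYPE(_dst->type) == CV_32FC2 || CV_MAT_TYPE(_dst->type) == CV_64FC2) in function 'cvUndistortPointsInternal'
```

View pics/w1.png

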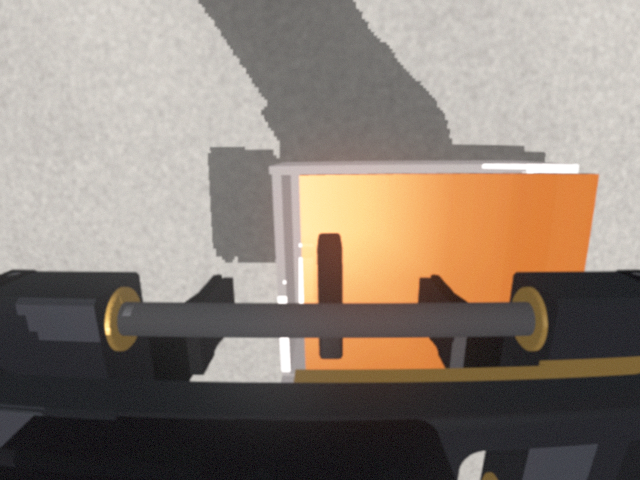

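The wrist view shows the handle at (330,295), between the fingertips at about (215,320) and (440,310). Descend and grip.

Emit:
{"method": "send_rows", "body": {
  "targets": [
    [[0,0,-15,0,0,0,1],[0,0,-25,0,0,0,1],[0,0,-25,0,0,0,-1],[0,0,-25,0,0,0,-1],[0,0,-25,0,0,0,-1],[0,0,-25,0,0,0,-1],[0,0,-25,0,0,0,-1],[0,0,-25,0,0,0,-1],[0,0,-25,0,0,0,-1],[0,0,-25,0,0,0,-1]]
  ],
  "newtons": 20
}}

```text
clock: 4.15
eef_pos: [459.8, -335.4, 67.6]
tool_rot: [0.707, 0.707, 0.0, 0.0]
wrist_force: [-0.0, -0.2, 0.3]
width: 31.0
finger_force: 0.0
```

Emit:
{"method": "send_rows", "body": {
  "targets": [
    [[0,0,0,0,0,0,-1],[0,0,0,0,0,0,-1],[0,0,0,0,0,0,-1],[0,0,0,0,0,0,-1],[0,0,0,0,0,0,-1],[10,0,0,0,0,0,-1],[20,0,0,0,0,0,-1]]
  ]
}}

```text
clock: 4.85
eef_pos: [479.7, -335.0, 67.6]
tool_rot: [0.707, 0.707, -0.0, -0.001]
wrist_force: [-1.6, 1.8, 2.0]
width: 12.2
finger_force: 20.0
```

Emit:
{"method": "send_rows", "body": {
  "targets": [
    [[15,0,0,0,0,0,-1],[30,0,0,0,0,0,-1],[45,1,0,0,0,0,-1],[60,1,0,0,0,0,-1],[70,1,0,0,0,0,-1],[75,1,0,0,0,0,-1],[75,1,0,0,0,0,-1]]
  ]
}}

```text
clock: 5.55
eef_pos: [556.7, -333.7, 67.6]
tool_rot: [0.707, 0.708, 0.001, 0.001]
wrist_force: [0.6, 2.0, 1.8]
width: 12.0
finger_force: 20.0
```

Sliding works; now gently to the stop.

Emit:
{"method": "send_rows", "body": {
  "targets": [
    [[3,0,0,0,0,0,-1],[5,0,0,0,0,0,-1],[7,0,0,0,0,0,-1],[9,0,0,0,0,0,-1],[10,0,0,0,0,0,-1],[10,0,0,0,0,0,-1]]
  ]
}}

```text
clock: 6.15
eef_pos: [565.1, -333.7, 67.6]
tool_rot: [0.707, 0.707, 0.0, -0.0]
wrist_force: [-0.6, 6.1, 4.5]
width: 11.7
finger_force: 20.0
```

Emit:
{"method": "send_rows", "body": {
  "targets": [
    [[2,1,0,0,0,0,-1],[4,1,0,0,0,0,-1],[5,1,0,0,0,0,-1],[5,1,0,0,0,0,-1]]
  ]
}}

```text
clock: 6.55
eef_pos: [566.9, -333.6, 67.5]
tool_rot: [0.708, 0.707, -0.001, -0.002]
wrist_force: [-7.2, 4.7, 9.1]
width: 11.9
finger_force: 20.0
```

Emit:
{"method": "send_rows", "body": {
  "targets": [
    [[-3,0,0,0,0,0,1],[-3,0,0,0,0,0,1],[-3,0,0,0,0,0,1],[-3,0,0,0,0,0,1],[-3,0,40,0,0,0,1],[-3,0,80,0,0,0,1],[-3,0,130,0,0,0,1],[-3,0,130,0,0,0,1]]
  ]
}}

```text
clock: 7.35
eef_pos: [570.4, -336.7, 205.4]
tool_rot: [0.707, 0.707, 0.002, 0.007]
wrist_force: [0.4, -0.8, -0.8]
width: 68.0
finger_force: 0.0
```

Emit:
{"method": "send_rows", "body": {
  "targets": [
    [[85,248,0,0,0,-1.571,1],[85,248,0,0,0,-1.571,1],[85,248,0,0,0,-1.571,1],[85,248,0,0,0,-1.571,1],[85,248,0,0,0,-1.571,1],[85,248,0,0,0,-1.571,1],[85,248,0,0,0,-1.571,1],[85,248,0,0,0,-1.571,1],[85,248,0,0,0,-1.571,1],[85,248,0,0,0,-1.571,1],[85,248,0,0,0,-1.571,1],[85,248,0,0,0,-1.571,1]]
  ]
}}

```text
clock: 8.55
eef_pos: [651.9, -85.2, 197.0]
tool_rot: [1.0, 0.0, -0.0, 0.001]
wrist_force: [-0.2, -0.3, -0.2]
width: 87.0
finger_force: 0.0
```

```bash
cat > w.py <<'E'
import sys
from h import *
s=manip.state(); print(s["eef_pos"].round(1),s["tool_rot"].round(3))
c,im,d=snap("wrist"); save(sys.argv[1],im); P=cloud(c,d); np.savez("pics/w",im=im,P=P)
def rect(n,m,z):
    if m.sum()<5: print(n,"none"); return
    v,u=np.nonzero(m); X=plane(c,np.c_[u,v],z); r=cv2.minAreaRect(X[:,:2].astype(np.float32))
    print(n,m.sum(),np.round(r[0],1),np.round(r[1],1),round(r[2],1),"z",np.median(P[...,2][m]).round(1))
E
python3 - w2 <<'E'
exec(open("w.py").read())
m=(im.min(2)>120)&(abs(P[...,2]-49)<8)&(np.hypot(P[...,0]-652,P[...,1]+85)<35); rect("lid",m,49)
c,im,d=snap("top");m=(im.max(2)<50); P=cloud(c,d)
hsv=cv2.cvtColor(im,cv2.COLOR_RGB2HSV); m=(hsv[...,0]<14)&(hsv[...,1]>150)&(abs(P[...,2]-61)<12)&(P[...,1]<-200);rect("cover",m,61)
E
```

```text
[651.9 -85.2 197. ] [ 1.     0.    -0.     0.001]
lid 1819 [654.5 -84.1] [41.1 40.4] 0.0 z 48.3
cover 3258 [ 631.8 -335. ] [156.7 118. ] 0.9 z 62.5
```

View pics/w2.png

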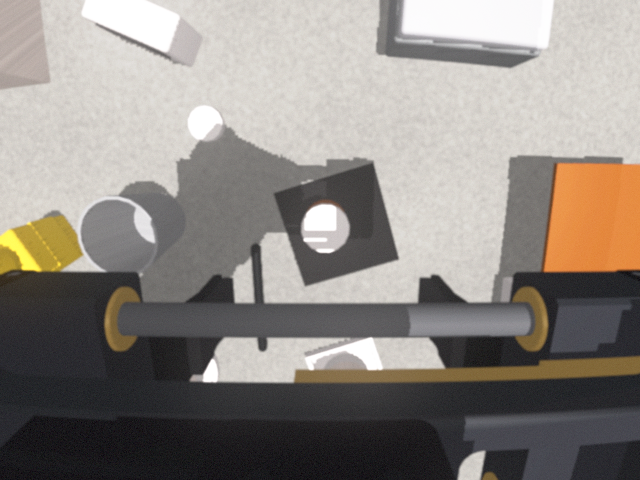

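The jar lid is at (325,228) on the mat, with the fingers at (215,320) and (440,310); lid measures 41 mm at z 48. Beaker (120,235) is well clear.

Emit:
{"method": "send_rows", "body": {
  "targets": [
    [[1.5,1,-50,0,0,0,1],[1.5,1,-100,0,0,0,1],[1.5,1,-140,0,0,0,1],[1.5,1,-165,0,0,0,1],[1.5,1,-182,0,0,0,1],[1.5,1,-182,0,0,0,0.2],[1.5,1,-182,0,0,0,-1],[1.5,1,-182,0,0,0,-1],[1.5,1,-182,0,0,0,-1],[1.5,1,-182,0,0,0,-1],[1.5,1,-182,0,0,0,-1],[1.5,1,-182,0,0,0,-1]]
  ],
  "newtons": 12
}}

```text
clock: 9.85
eef_pos: [653.5, -84.3, 15.9]
tool_rot: [1.0, 0.0, 0.0, 0.0]
wrist_force: [0.5, 0.6, 1.0]
width: 39.9
finger_force: 12.1
```

Emit:
{"method": "send_rows", "body": {
  "targets": [
    [[0,0,0,0,0,0,-1],[0,0,0,0,0,0,-1],[0,0,0,0,0,0,-1]]
  ]
}}

```text
clock: 10.15
eef_pos: [653.5, -84.4, 15.9]
tool_rot: [1.0, -0.0, 0.0, -0.0]
wrist_force: [-0.2, -0.6, 3.1]
width: 39.9
finger_force: 12.1
```

Emit:
{"method": "send_rows", "body": {
  "targets": [
    [[0,0,20,0,0,0,-1],[0,0,60,0,0,0,-1],[0,0,100,0,0,0,-1],[0,0,140,0,0,0,-1],[-20,-31,150,0,0,0,-1],[-45,-70,150,0,0,0,-1],[-70,-108,150,0,0,0,-1],[-95,-147,150,0,0,0,-1],[-120,-186,150,0,0,0,-1],[-145,-225,150,0,0,0,-1],[-163,-253,150,0,0,0,-1],[-163,-253,150,0,0,0,-1]]
  ]
}}

```text
clock: 11.35
eef_pos: [485.5, -342.8, 166.1]
tool_rot: [1.0, -0.005, -0.001, 0.001]
wrist_force: [0.8, -1.3, -0.3]
width: 39.5
finger_force: 12.2
```

```bash
python3 - w3 <<'E'
exec(open("w.py").read())
print(s["width"],s["finger_force"])
E
```

```text
[ 485.5 -342.8  166.1] [ 1.    -0.005 -0.001  0.001]
39.487932321849755 12.202837094664574
```

View pics/w3.png

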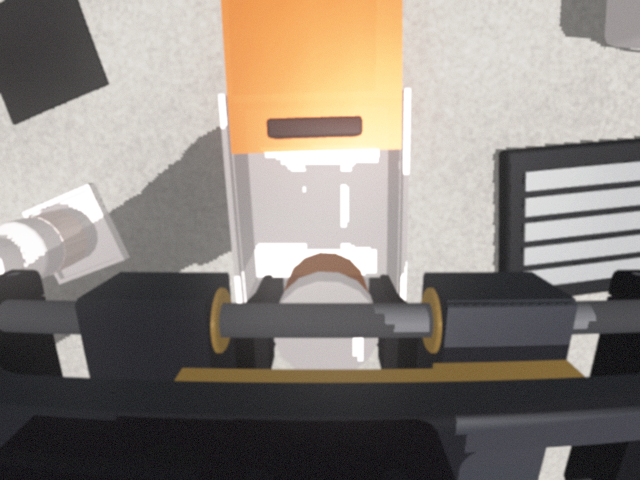

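The jar is held upright over the opening at (325,290), between the case walls at about u=235 and u=400, with the cover back at v<150. Lowering.

Emit:
{"method": "send_rows", "body": {
  "targets": [
    [[0,0,0,0,0,0,-1],[0,0,-30,0,0,0,-1],[0,0,-60,0,0,0,-1],[0,0,-85,0,0,0,-1],[0,0,-105,0,0,0,-1],[0,0,-120,0,0,0,-1],[0,0,-132,0,0,0,-1],[0,0,-140,0,0,0,-1],[0,0,-145,0,0,0,-1],[0,0,-147,0,0,0,-1],[0,0,-147,0,0,0,-1]]
  ]
}}

```text
clock: 12.5
eef_pos: [490.5, -337.6, 18.9]
tool_rot: [1.0, -0.0, 0.0, 0.0]
wrist_force: [0.4, 0.2, -1.1]
width: 39.8
finger_force: 12.2
```

Emit:
{"method": "send_rows", "body": {
  "targets": [
    [[0,0,-1,0,0,0,-1],[0,0,-2,0,0,0,-1],[0,0,-2,0,0,0,-1],[0,0,-2,0,0,0,0.3],[0,0,-2,0,0,0,0.3],[0,0,-2,0,0,0,0.3],[0,0,-2,0,0,0,0.3]]
  ]
}}

```text
clock: 13.2
eef_pos: [490.3, -337.4, 16.6]
tool_rot: [1.0, -0.0, 0.0, 0.0]
wrist_force: [0.1, -0.1, -0.2]
width: 55.7
finger_force: 0.0
```

Emit:
{"method": "send_rows", "body": {
  "targets": [
    [[0,0,0,0,0,0,0.3],[0,0,15,0,0,0,0.3],[0,0,40,0,0,0,0.3],[0,0,80,0,0,0,0.3],[0,0,125,0,0,0,0.3],[0,0,140,0,0,0,1]]
  ]
}}

```text
clock: 13.8
eef_pos: [491.8, -339.7, 162.0]
tool_rot: [1.0, -0.001, 0.003, 0.002]
wrist_force: [1.1, 0.5, -0.0]
width: 59.8
finger_force: 0.0
```

Emit:
{"method": "send_rows", "body": {
  "targets": [
    [[76,4,0,0,0,1.571,1],[76,4,0,0,0,1.571,1],[76,4,0,0,0,1.571,1],[76,4,0,0,0,1.571,1],[76,4,0,0,0,1.571,1],[76,4,0,0,0,1.571,1],[76,4,0,0,0,1.571,1],[76,4,0,0,0,1.571,1],[76,4,0,0,0,1.571,1],[76,4,0,0,0,1.571,1],[76,4,0,0,0,1.571,1],[76,4,0,0,0,1.571,1]]
  ]
}}

```text
clock: 15.0
eef_pos: [565.9, -333.6, 157.0]
tool_rot: [0.707, 0.707, 0.0, 0.0]
wrist_force: [0.3, -0.2, 0.5]
width: 87.3
finger_force: 0.0
```

```bash
python3 - w4 <<'E'
exec(open("w.py").read())
V=im.max(2)
rect("handle",(V<60)&(abs(P[...,2]-88)<8)&(abs(P[...,1]+335)<45)&(abs(P[...,0]-566)<40),89)
a=im
for n in("scene","top"):
    c,im,d=snap(n); P=cloud(c,d)
    rect("lid "+n,(im.min(2)>110)&(abs(P[...,2]-48)<9)&(np.hypot(P[...,0]-490,P[...,1]+337)<32),50)
    if n=="scene": b=cv2.resize(im[300:460,120:280],(480,480))
save("both1",np.hstack([cv2.resize(a,(320,480))[:, :],b]))
E
```

```text
[ 565.9 -333.6  157. ] [0.707 0.707 0.    0.   ]
handle none
lid scene 267 [ 489.7 -337.2] [42.1 40. ] 40.8 z 51.1
lid top none
```

View pics/both1.png

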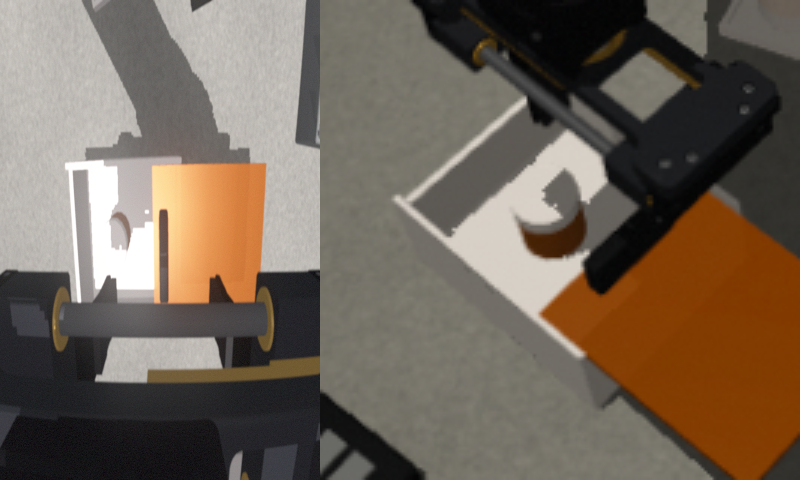

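Left: handle at (164,255) between the fingers at (105,310) and (220,310). Right: jar upright on the case floor, lid at (550,195). Grip the handle and close.

Emit:
{"method": "send_rows", "body": {
  "targets": [
    [[0,0,-40,0,0,0,1],[0,0,-75,0,0,0,1],[0,0,-90,0,0,0,1],[0,0,-90,0,0,0,-1],[0,0,-90,0,0,0,-1],[0,0,-90,0,0,0,-1],[0,0,-90,0,0,0,-1],[0,0,-90,0,0,0,-1],[0,0,-90,0,0,0,-1],[0,0,-90,0,0,0,-1],[0,0,-90,0,0,0,-1],[0,0,-90,0,0,0,-1]]
  ],
  "newtons": 20
}}

```text
clock: 16.35
eef_pos: [566.3, -333.3, 66.6]
tool_rot: [0.707, 0.707, 0.0, -0.0]
wrist_force: [0.1, -0.0, 0.3]
width: 22.9
finger_force: 0.0
```

Emit:
{"method": "send_rows", "body": {
  "targets": [
    [[0,0,0,0,0,0,-1],[0,0,0,0,0,0,-1],[0,0,0,0,0,0,-1],[0,0,0,0,0,0,-1],[-10,0,0,0,0,0,-1],[-25,0,0,0,0,0,-1],[-40,-1,0,0,0,0,-1],[-55,-1,0,0,0,0,-1],[-70,-1,0,0,0,0,-1],[-85,-1,0,0,0,0,-1],[-100,-2,0,0,0,0,-1],[-100,-2,0,0,0,0,-1]]
  ]
}}

```text
clock: 17.55
eef_pos: [462.9, -335.1, 66.5]
tool_rot: [0.708, 0.706, -0.0, -0.002]
wrist_force: [-1.4, 0.5, -1.0]
width: 12.0
finger_force: 20.0
```

Emit:
{"method": "send_rows", "body": {
  "targets": [
    [[-4,0,0,0,0,0,-1],[-8,0,0,0,0,0,-1],[-12,0,0,0,0,0,-1],[-15,0,0,0,0,0,-1],[-17,0,0,0,0,0,-1],[-17,0,0,0,0,0,-1]]
  ]
}}

```text
clock: 18.15
eef_pos: [448.8, -335.3, 66.5]
tool_rot: [0.707, 0.707, -0.0, -0.0]
wrist_force: [0.2, 0.6, -2.3]
width: 11.6
finger_force: 20.0
```

Emit:
{"method": "send_rows", "body": {
  "targets": [
    [[-2,0,0,0,0,0,-1],[-4,0,0,0,0,0,-1],[-6,0,0,0,0,0,-1],[-7,0,0,0,0,0,-1],[-7,0,0,0,0,0,-1]]
  ]
}}

```text
clock: 18.65
eef_pos: [446.9, -335.4, 66.6]
tool_rot: [0.706, 0.708, 0.002, 0.004]
wrist_force: [10.9, -1.5, -13.1]
width: 11.7
finger_force: 20.0
```

Emit:
{"method": "send_rows", "body": {
  "targets": [
    [[4,0,0,0,0,0,1],[4,0,0,0,0,0,1],[4,0,0,0,0,0,1],[4,0,0,0,0,0,1],[4,0,30,0,0,0,1],[4,0,80,0,0,0,1],[4,0,130,0,0,0,1],[34,20,165,0,0,0,1],[64,40,165,0,0,0,1]]
  ]
}}

```text
clock: 19.55
eef_pos: [508.3, -298.1, 238.1]
tool_rot: [0.709, 0.706, 0.002, 0.005]
wrist_force: [0.3, -0.4, -0.3]
width: 76.2
finger_force: 0.0
```

```bash
python3 - w5 <<'E'
exec(open("w.py").read())
for n in("scene","top"):
    c,im,d=snap(n); save(n+"2",im); P=cloud(c,d)
    hsv=cv2.cvtColor(im,cv2.COLOR_RGB2HSV)
    rect("cover "+n,(hsv[...,0]<14)&(hsv[...,1]>150)&(abs(P[...,2]-61)<12)&(P[...,1]<-200),61)
    rect("handle "+n,(im.max(2)<60)&(abs(P[...,2]-88)<8)&(abs(P[...,1]+335)<45)&(abs(P[...,0]-447)<30),89)
    rect("case "+n,(hsv[...,1]<60)&(im.max(2)>130)&(P[...,2]>50)&(P[...,2]<75)&(P[...,1]<-220),58)
E
```

```text
[ 508.3 -298.1  238.1] [0.709 0.706 0.002 0.005]
cover scene 1547 [ 511.4 -337.1] [161.7 119.7] 1.0 z 62.8
handle scene 272 [ 450.  -340.5] [61.9 19. ] 89.8 z 89.7
case scene 1309 [ 652.8 -314.1] [470.1 150.7] 8.4 z 65.5
cover top 387 [ 552.  -306.3] [52.3 69.9] 89.8 z 62.4
handle top none
case top 594 [ 691.8 -249.9] [382.1  42.6] 3.7 z 65.1
```

Emit:
{"method": "send_rows", "body": {
  "targets": [
    [[-28,150,0,0,0,0,1],[-28,150,0,0,0,0,1],[-28,188,0,0,0,0,1],[-28,188,0,0,0,0,1],[-28,188,0,0,0,0,1],[-28,188,0,0,0,0,1]]
  ]
}}

```text
clock: 20.3
eef_pos: [477.2, -107.7, 231.2]
tool_rot: [0.707, 0.707, -0.0, -0.0]
wrist_force: [-0.2, -0.6, 0.2]
width: 87.2
finger_force: 0.0
```

```bash
python3 - w6 <<'E'
exec(open("w.py").read())
near=np.hypot(P[...,0]-480,P[...,1]+107)<40
rect("cap",near&(abs(P[...,2]-104)<6),104)
rect("body",near&(abs(P[...,2]-60)<20),60)
E
```

```text
[ 477.2 -107.7  231.2] [ 0.707  0.707 -0.    -0.   ]
cap 1183 [ 482.4 -106.1] [31.  31.1] 45.0 z 103.3
body 1195 [ 482.  -107.3] [51.2 54.3] 26.6 z 74.1
```

View pics/w6.png

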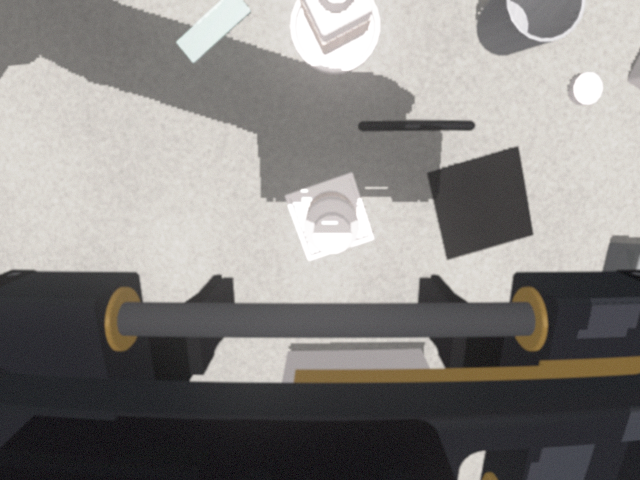

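Round bottle at about (330,215) in the square holder, centred between the fingers; cap 31 mm at z 103. Descend.

Emit:
{"method": "send_rows", "body": {
  "targets": [
    [[4.5,1,0,0,0,0,1],[4.5,1,-45,0,0,0,1],[4.5,1,-90,0,0,0,1],[4.5,1,-130,0,0,0,1],[4.5,1,-165,0,0,0,1],[4.5,1,-182,0,0,0,1],[4.5,1,-189,0,0,0,1],[4.5,1,-189,0,0,0,0],[4.5,1,-189,0,0,0,-1],[4.5,1,-189,0,0,0,-1],[4.5,1,-189,0,0,0,-1],[4.5,1,-189,0,0,0,-1]]
  ],
  "newtons": 15
}}

```text
clock: 21.55
eef_pos: [483.3, -106.3, 43.3]
tool_rot: [0.707, 0.707, 0.001, 0.001]
wrist_force: [-0.5, -0.4, 0.5]
width: 55.3
finger_force: 0.0
```

Emit:
{"method": "send_rows", "body": {
  "targets": [
    [[0,0,0,0,0,0,-1],[0,0,0,0,0,0,-1],[0,0,0,0,0,0,-1]]
  ]
}}

```text
clock: 21.85
eef_pos: [482.8, -106.3, 43.0]
tool_rot: [0.707, 0.707, 0.0, -0.0]
wrist_force: [-3.2, -0.2, 6.5]
width: 49.3
finger_force: 14.9
```

Emit:
{"method": "send_rows", "body": {
  "targets": [
    [[0,0,10,0,0,0,-1],[0,0,30,0,0,0,-1],[0,0,60,0,0,0,-1],[20,1,80,0,0,0,-1],[50,3,80,0,0,0,-1],[80,5,80,0,0,0,-1],[110,7,80,0,0,0,-1],[140,9,80,0,0,0,-1],[155,9,80,0,0,0,-1],[161,9,80,0,0,0,-1],[161,9,80,0,0,0,-1]]
  ]
}}

```text
clock: 22.95
eef_pos: [643.7, -97.3, 122.3]
tool_rot: [0.707, 0.707, -0.0, -0.0]
wrist_force: [-0.0, -0.1, -1.5]
width: 49.1
finger_force: 14.9
```

Emit:
{"method": "send_rows", "body": {
  "targets": [
    [[0,0,-20,0,0,0,-1],[0,0,-45,0,0,0,-1],[0,0,-62,0,0,0,-1],[0,0,-72,0,0,0,-1],[0,0,-77,0,0,0,-1],[0,0,-79,0,0,0,-1],[0,0,-80,0,0,0,-1],[0,0,-80,0,0,0,-1]]
  ]
}}

```text
clock: 23.75
eef_pos: [644.2, -97.5, 43.3]
tool_rot: [0.707, 0.707, 0.0, 0.0]
wrist_force: [-0.6, 0.1, -2.5]
width: 49.2
finger_force: 14.9
```

Emit:
{"method": "send_rows", "body": {
  "targets": [
    [[0,0,-1,0,0,0,-1],[0,0,-1,0,0,0,1],[0,0,-1,0,0,0,1],[0,0,-1,0,0,0,1],[0,0,-1,0,0,0,1],[0,0,20,0,0,0,1],[0,0,50,0,0,0,1],[0,0,100,0,0,0,1],[0,0,150,0,0,0,1],[0,0,187,0,0,0,1]]
  ]
}}

```text
clock: 24.75
eef_pos: [644.6, -97.7, 233.1]
tool_rot: [0.707, 0.707, 0.001, 0.001]
wrist_force: [0.1, -0.1, -0.0]
width: 86.9
finger_force: 0.0
```

Emit:
{"method": "send_rows", "body": {
  "targets": [
    [[-162,175,0,0,0,0.461,1],[-162,175,0,0,0,0.461,1],[-162,175,0,0,0,0.461,1],[-162,175,0,0,0,0.461,1],[-162,175,0,0,0,0.461,1],[-162,175,0,0,0,0.461,1],[-162,175,0,0,0,0.461,1],[-162,175,0,0,0,0.461,1]]
  ]
}}

```text
clock: 25.55
eef_pos: [482.7, 76.5, 229.8]
tool_rot: [0.528, 0.849, 0.0, 0.0]
wrist_force: [0.8, 0.8, 0.5]
width: 87.5
finger_force: 0.0
```

```bash
python3 - w7 <<'E'
exec(open("w.py").read())
near=np.hypot(P[...,0]-483,P[...,1]-78)<42
rect("cap",near&(abs(P[...,2]-104)<6),104)
rect("shoulder",near&(abs(P[...,2]-75)<5),76)
near=np.hypot(P[...,0]-481,P[...,1]+109)<55
rect("sqholder",near&(abs(P[...,2]-8)<4)&(im.min(2)>150),10)
c,im,d=snap("top"); save("top3",im);P=cloud(c,d);hsv=cv2.cvtColor(im,cv2.COLOR_RGB2HSV)
near=np.hypot(P[...,0]-481,P[...,1]+109)<60
rect("sqholder top",near&(im.min(2)>140)&(P[...,2]<20),10)
rect("cap top",(np.hypot(P[...,0]-644,P[...,1]+97)<40)&(abs(P[...,2]-104)<8),104)
E
```

```text
[482.7  76.5 229.8] [0.528 0.849 0.    0.   ]
cap 1205 [484.8  79.8] [30.4 31.1] 26.3 z 103.3
shoulder 1370 [484.5  80. ] [44.9 45.5] 27.0 z 75.1
sqholder 724 [ 483.9 -115.1] [81.1 59.1] 26.6 z 8.3
sqholder top 1216 [ 481.2 -111.3] [79.7 79.2] 18.8 z 5.5
cap top 180 [641.9 -98.1] [30.2 33.6] 89.7 z 104.9
```

View pics/w7.png

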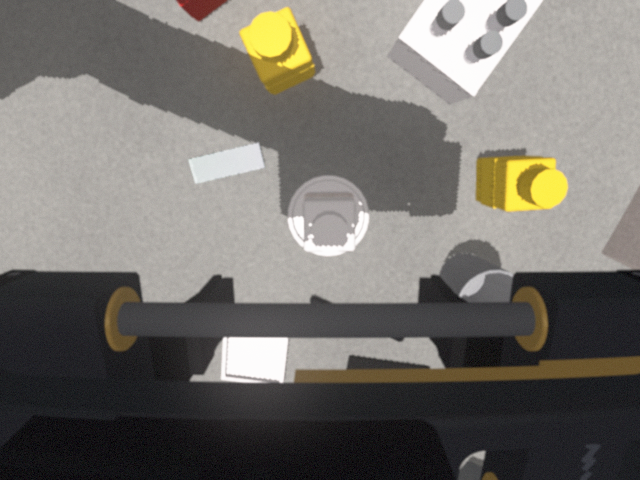

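Square bottle (white) at (330,222) in the round holder: shoulder 45×45 at z 75, yaw 26.6°, matching the hand. Yellow ones at (275,50), (520,183) are left alone. Beaker (480,275) clear.

Emit:
{"method": "send_rows", "body": {
  "targets": [
    [[2,3,0,0,0,0,1],[2,3,-45,0,0,0,1],[2,3,-90,0,0,0,1],[2,3,-130,0,0,0,1],[2,3,-165,0,0,0,1],[2,3,-180,0,0,0,1],[2,3,-187,0,0,0,1],[2,3,-187,0,0,0,0],[2,3,-187,0,0,0,-1],[2,3,-187,0,0,0,-1],[2,3,-187,0,0,0,-1],[2,3,-187,0,0,0,-1]]
  ],
  "newtons": 15
}}

```text
clock: 26.85
eef_pos: [484.2, 80.8, 43.3]
tool_rot: [0.527, 0.85, 0.001, 0.0]
wrist_force: [0.1, -0.9, 0.7]
width: 54.8
finger_force: 0.0
```

Emit:
{"method": "send_rows", "body": {
  "targets": [
    [[0,0,0,0,0,0,-1],[0,0,0,0,0,0,-1],[0,0,0,0,0,0,-1],[0,0,0,0,0,0,-1]]
  ]
}}

```text
clock: 27.25
eef_pos: [483.9, 80.7, 42.9]
tool_rot: [0.527, 0.85, 0.0, 0.0]
wrist_force: [-1.7, -0.4, 5.5]
width: 45.8
finger_force: 15.0
```

Emit:
{"method": "send_rows", "body": {
  "targets": [
    [[0,0,10,0,0,0,-1],[0,0,30,0,0,0,-1],[0,0,60,0,0,0,-1],[0,-20,80,0,0,0,-1],[0,-50,80,0,0,-0.13,-1],[0,-80,80,0,0,-0.13,-1],[0,-110,80,0,0,-0.13,-1],[0,-140,80,0,0,-0.13,-1],[-2,-165,80,0,0,-0.13,-1],[-2,-182,80,0,0,-0.13,-1],[-2,-191,80,0,0,-0.13,-1],[-2,-191,80,0,0,-0.13,-1]]
  ]
}}

```text
clock: 28.45
eef_pos: [481.5, -111.4, 122.6]
tool_rot: [0.582, 0.813, -0.0, -0.0]
wrist_force: [-0.4, 0.4, -2.5]
width: 45.8
finger_force: 15.0
```

```bash
python3 - w8 <<'E'
exec(open("w.py").read())
m=(np.hypot(P[...,0]-482,P[...,1]+110)<60)&(P[...,2]>2)&(P[...,2]<16)&(im.min(2)>130); rect("holder",m,10)
E
```

```text
[ 481.5 -111.4  122.6] [ 0.582  0.813 -0.    -0.   ]
holder 4590 [476.1 -94.9] [73.9 42.8] 18.9 z 3.6
```

View pics/w8.png

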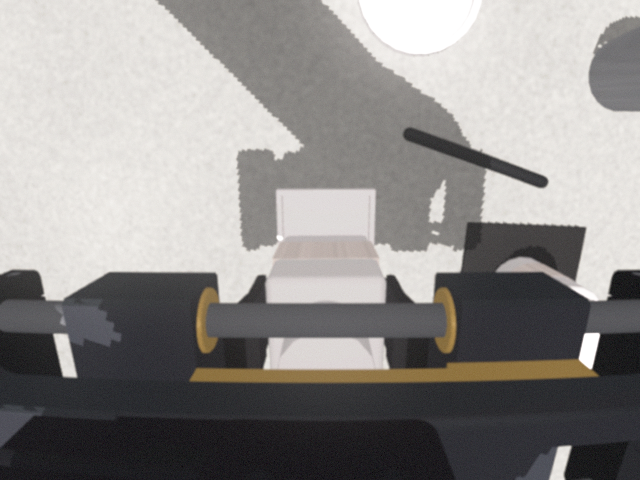

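The holder edge shows at (325,190–240), square with the held bottle. Derived centre (481,-110), so lower with +1 mm in y.

Emit:
{"method": "send_rows", "body": {
  "targets": [
    [[0,1,-25,0,0,0,-1],[0,1,-48,0,0,0,-1],[0,1,-62,0,0,0,-1],[0,1,-70,0,0,0,-1],[0,1,-75,0,0,0,-1],[0,1,-78,0,0,0,-1],[0,1,-80,0,0,0,-1],[0,1,-80,0,0,0,-1]]
  ]
}}

```text
clock: 29.3
eef_pos: [482.4, -109.3, 43.1]
tool_rot: [0.581, 0.814, 0.0, 0.001]
wrist_force: [-0.5, -0.2, -3.2]
width: 45.7
finger_force: 15.0
```

Emit:
{"method": "send_rows", "body": {
  "targets": [
    [[0,0,-1,0,0,0,-1],[0,0,-1,0,0,0,1],[0,0,-1,0,0,0,1],[0,0,-1,0,0,0,1],[0,0,-1,0,0,0,1],[0,0,20,0,0,0,1],[0,0,50,0,0,0,1],[0,0,100,0,0,0,1],[0,0,150,0,0,0,1],[0,0,187,0,0,0,1]]
  ]
}}

```text
clock: 30.3
eef_pos: [482.4, -109.7, 232.7]
tool_rot: [0.581, 0.814, 0.001, 0.001]
wrist_force: [1.5, -0.8, 0.3]
width: 86.8
finger_force: 0.0
```

Emit:
{"method": "send_rows", "body": {
  "targets": [
    [[80,5,0,0,0,0,1],[80,5,0,0,0,0,1],[161,11,0,0,0,0,1],[161,11,0,0,0,0,1],[161,11,0,0,0,0,1],[161,11,0,0,0,0,1]]
  ]
}}

```text
clock: 30.9
eef_pos: [642.4, -98.4, 228.6]
tool_rot: [0.581, 0.814, -0.001, -0.001]
wrist_force: [-0.8, -0.5, -0.7]
width: 86.8
finger_force: 0.0
```

```bash
python3 - w9 <<'E'
exec(open("w.py").read())
near=np.hypot(P[...,0]-643,P[...,1]+98)<40
rect("cap",near&(abs(P[...,2]-104)<6),104)
m=(np.hypot(P[...,0]-485,P[...,1]-76)<60)&(P[...,2]>2)&(P[...,2]<16)&(im.min(2)>140); rect("rd holder wrist",m,10)
for n in("scene","top"):
    c,im,d=snap(n); save(n+"4",im); P=cloud(c,d)
    m=(np.hypot(P[...,0]-485,P[...,1]-76)<60)&(P[...,2]<20)&(im.min(2)>140); rect("rd holder "+n,m,10)
    m=(np.hypot(P[...,0]-482,P[...,1]+109)<40)&(abs(P[...,2]-104)<6); rect("sq cap "+n,m,104)
E
```

```text
[642.4 -98.4 228.6] [ 0.581  0.814 -0.001 -0.001]
cap 1211 [644.4 -97.2] [30.3 31.9] 19.8 z 103.2
rd holder wrist 2522 [495.   51.3] [84.  35.4] 17.4 z 3.8
rd holder scene 220 [491.8 102.7] [30.1 77.1] 73.6 z 6.8
sq cap scene 191 [ 484.8 -112.6] [31.4 36.2] 40.1 z 105.4
rd holder top 402 [486.7 105.4] [33.4 93.6] 74.0 z 5.4
sq cap top none
```

Emit:
{"method": "send_rows", "body": {
  "targets": [
    [[1.5,1,0,0,0,0,1],[1.5,1,-45,0,0,0,1],[1.5,1,-90,0,0,0,1],[1.5,1,-130,0,0,0,1],[1.5,1,-165,0,0,0,1],[1.5,1,-180,0,0,0,1],[1.5,1,-186,0,0,0,1],[1.5,1,-186,0,0,0,0],[1.5,1,-186,0,0,0,-1],[1.5,1,-186,0,0,0,-1],[1.5,1,-186,0,0,0,-1],[1.5,1,-186,0,0,0,-1]]
  ],
  "newtons": 15
}}

```text
clock: 32.25
eef_pos: [644.7, -97.4, 44.4]
tool_rot: [0.581, 0.814, 0.0, 0.001]
wrist_force: [-0.1, 0.6, 0.2]
width: 55.2
finger_force: 0.0
```

Emit:
{"method": "send_rows", "body": {
  "targets": [
    [[0,0,0,0,0,0,-1],[0,0,0,0,0,0,-1],[0,0,0,0,0,0,-1],[0,0,0,0,0,0,-1]]
  ]
}}

```text
clock: 32.65
eef_pos: [644.4, -97.4, 44.1]
tool_rot: [0.581, 0.814, 0.0, 0.0]
wrist_force: [-2.7, -0.3, 4.7]
width: 49.2
finger_force: 15.0
```

Emit:
{"method": "send_rows", "body": {
  "targets": [
    [[0,0,10,0,0,0,-1],[0,0,40,0,0,0,-1],[0,0,75,0,0,0,-1],[-20,22,100,0,0,0,-1],[-43,47,100,0,0,0,-1],[-66,72,100,0,0,0,-1],[-89,97,100,0,0,0,-1],[-112,122,100,0,0,0,-1],[-135,147,100,0,0,0,-1],[-152,166,100,0,0,0,-1],[-159,173,100,0,0,0,-1],[-159,173,100,0,0,0,-1]]
  ]
}}

```text
clock: 33.85
eef_pos: [484.7, 76.5, 143.6]
tool_rot: [0.58, 0.815, 0.0, -0.0]
wrist_force: [0.6, -0.3, -1.4]
width: 49.2
finger_force: 15.0
```

```bash
python3 - w10 <<'E'
exec(open("w.py").read())
m=(np.hypot(P[...,0]-485,P[...,1]-76)<60)&(P[...,2]>2)&(P[...,2]<16)&(im.min(2)>130); rect("holder",m,10)
E
```

```text
[484.7  76.5 143.6] [ 0.58   0.815  0.    -0.   ]
holder 4906 [482.6  86.9] [84.6 64.9] 18.4 z 3.7
```

View pics/w10.png

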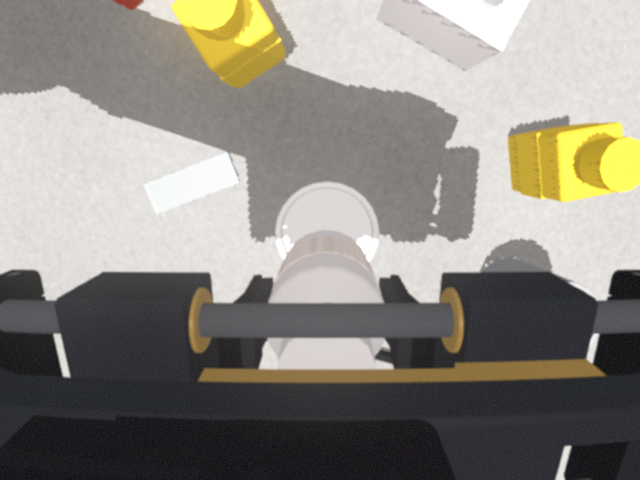

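The dish rim shows at (327,185–240), centred under the held bottle; derived centre (486,77). Lowering.

Emit:
{"method": "send_rows", "body": {
  "targets": [
    [[1,0,-25,0,0,0,-1],[1,0,-50,0,0,0,-1],[1,0,-70,0,0,0,-1],[1,0,-83,0,0,0,-1],[1,0,-91,0,0,0,-1],[1,0,-96,0,0,0,-1],[1,0,-99,0,0,0,-1],[1,0,-100,0,0,0,-1],[1,0,-100,0,0,0,-1]]
  ]
}}

```text
clock: 34.8
eef_pos: [486.8, 75.7, 44.1]
tool_rot: [0.581, 0.814, 0.001, 0.0]
wrist_force: [0.9, -0.4, -1.9]
width: 49.3
finger_force: 15.0
```

Emit:
{"method": "send_rows", "body": {
  "targets": [
    [[0,0,-1,0,0,0,-1],[0,0,-1,0,0,0,1],[0,0,-1,0,0,0,1],[0,0,-1,0,0,0,1],[0,0,-1,0,0,0,1],[0,0,20,0,0,0,1],[0,0,50,0,0,0,1],[0,0,100,0,0,0,1],[0,0,150,0,0,0,1],[0,0,187,0,0,0,1]]
  ]
}}

```text
clock: 35.8
eef_pos: [487.0, 75.6, 233.7]
tool_rot: [0.581, 0.814, 0.001, 0.001]
wrist_force: [1.0, 0.1, 0.8]
width: 86.7
finger_force: 0.0
```

Emit:
{"method": "send_rows", "body": {
  "targets": [
    [[30,150,50,0,0,0,1],[30,150,50,0,0,0,1],[30,150,50,0,0,0,1],[30,300,50,0,0,0,1],[30,300,50,0,0,0,1],[30,300,50,0,0,0,1],[30,300,50,0,0,0,1],[30,300,50,0,0,0,1]]
  ]
}}

```text
clock: 36.6
eef_pos: [515.1, 378.1, 279.5]
tool_rot: [0.579, 0.815, -0.001, -0.0]
wrist_force: [0.4, -0.1, -0.1]
width: 87.1
finger_force: 0.0
```

```bash
python3 - <<'E'
from h import *
c,im,d=snap("scene"); c,b,d=snap("top")
save("fin",np.hstack([cv2.resize(im[190:430,140:440],(400,320)),cv2.resize(b[130:280,240:520],(400,320))]))
E
```

```text
(no output)
```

View pics/fin.png

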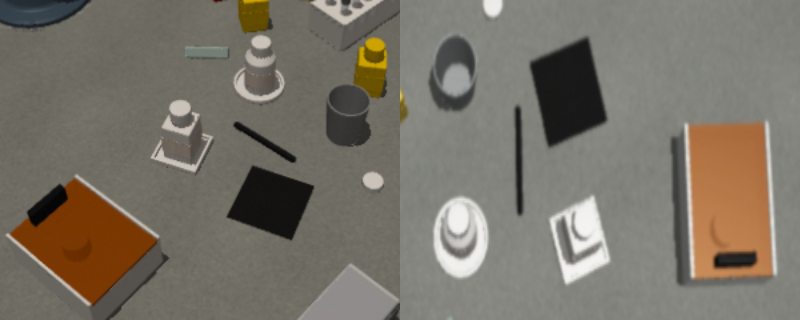

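The final view shows the round bottle upright in the round dish (260,75), the square bottle flat in the square holder (182,140), the cover shut with the jar inside (78,245), and the beaker undisturbed (347,115).

```bash
python3 -c "
from cell import job; print(job.job_done())"
```

```text
the job is handed in; nothing more can be done
None
```

The job is done and handed in at about 37 s: the jar stands upright in the case with the cover fully shut, the round bottle is in the round holder, the square bottle is in the square holder, and the beaker was left alone.

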